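# Load the pressure balance until its piston floats

### The job

Find the line pressure on the blue dead-weight pressure balance: thread brass ring weights from the wooden rack onto the carrier's spindle, one after another, until the red needle rests in the green sector of the dial, and stop there. Lower every ring gently right down onto the stack, feeling for the spindle, and never force the piston down onto its bottom stop. Leave rings that are not needed on the rack and let the other things on the bench lie.

Things in the scene. Friction and masses are not known exactly. Their poses are not given: they have to be found in the camera images.
- tester: dead-weight pressure balance, fixed: blue base 124 mm wide (y), 42 mm high, reaching 105 mm forward (-x, dial side) and 60 mm back of the origin; origin on the axis of its steel column (68 mm foot, 52 mm above, 90 mm high) at bench height, z up. On the column stands the piston, on whose cap a weight carrier (plate with spindle) lies
- spindle_nominal (a point): fixed point of the tester, 180 mm over the bench on the column's axis: where the spindle's top would be with carrier centred and piston up. The real spindle (steel, upright, 12 mm diameter, 58 mm tall over its plate, flat top with 0.5 mm chamfer) is NOT measured: it stands 3 to 5 mm off to one side, in an unknown direction. Find it by feel or sight: a level ring has 1 mm play all round
- plate_nominal (a point): fixed point of the tester, 122 mm over the bench on the column's axis: height of the top of the carrier's round aluminium plate (52 mm diameter) with the piston up; the first ring lies here, each further ring 14 mm higher. The carrier has play on the piston's cap and has settled to one side: about 1.5 N sideways shifts it (never over 5 mm off the axis), and it stays where it is left
- piston (a joint): how far piston, carrier and rings have sunk from the upper stop, m: 0 up, 0.022 bottom stop. Line pressure holds them up with an unknown 0.6 to 4.8 N to spare; load beyond that sinks it like a spring, 1 mm per 0.41 N, so once it floats each ring (2.45 N) sinks it 6 mm. A push on spindle or rings sinks it likewise: some 8 N beyond floating brings it to the stop
- needle (a joint): angle of the red needle, rad, growing clockwise from rest (0: pointing left); geared to the piston, 0.19 rad per mm of sink. Green sector: 0.95 to 2.47 rad (piston 5 to 13 mm down), wider than the step of one ring (1.14 rad). Red sector from 3.6 rad. One ring never brings it to the green; two or three do, and it is not known beforehand which
- dial_face (a point): centre of the round white dial, 67 mm across, at the tester's front, tilted up to the operator (face normal 46 degrees from upright towards the tester's -x); the green sector's middle points up the face, away from the operator
- rack: wooden rack, fixed, 140 x 160 x 16 mm, origin under its centre at bench height; carries the four rings in two rows 70 mm apart along its x and 90 mm apart along its y, so that there is most room for the fingers along its y axis
- ring_0: brass ring weight, one of four alike: 54 mm outside, 14 mm bore, 14 mm thick, 250 g; origin at the centre of its underside, z up. At the start its underside is 16 mm over the bench, over a 10 mm pin of the rack that stands 9 mm up into its bore; lift it straight up. Grasp it across its outside diameter
- ring_1: brass ring weight, one of four alike: 54 mm outside, 14 mm bore, 14 mm thick, 250 g; origin at the centre of its underside, z up. At the start its underside is 16 mm over the bench, over a 10 mm pin of the rack that stands 9 mm up into its bore; lift it straight up. Grasp it across its outside diameter
- ring_2: brass ring weight, one of four alike: 54 mm outside, 14 mm bore, 14 mm thick, 250 g; origin at the centre of its underside, z up. At the start its underside is 16 mm over the bench, over a 10 mm pin of the rack that stands 9 mm up into its bore; lift it straight up. Grasp it across its outside diameter
- ring_3: brass ring weight, one of four alike: 54 mm outside, 14 mm bore, 14 mm thick, 250 g; origin at the centre of its underside, z up. At the start its underside is 16 mm over the bench, over a 10 mm pin of the rack that stands 9 mm up into its bore; lift it straight up. Grasp it across its outside diameter
- timer: bench timer, 66 x 68 x 19 mm, bystander, origin under its centre
- screwdriver_b: small screwdriver with yellow handle, 151 mm, bystander, origin under its middle
- fitting_b: brass hose fitting, 38 mm, bystander, origin under its middle

How it is judged:
By the outcome, as a careful person would: the job done as asked, in the order asked, and still so for the second after the job is handed in, with the robot touching nothing.
It also fails if it takes over 72 s, if anything falls off the work surface, if the arm or the gripper's body presses on something with over 40 N, if the wrist force passes 120 N, or if a joint passes its speed limit or range.

### The arm

A 6-joint arm with a two-finger parallel gripper is mounted at the origin on a cart in front of the work surface, level with it; the furniture and walls round the work are solid. World frame = base frame: x ahead of the robot, y to its left, z up, the work surface at z = 0. Lengths are in m, angles in rad, forces in N, time in s.
With the tool pointing down it reaches from about 0.375 to 0.75 m from the base axis. Payload 9 kg.
Tool frame: the origin (TCP) lies at the very end of the fingers, on their centre line; the grasp point (between the pads) lies 19 mm behind it; z points along the fingers, y is the line along which they close (so a half turn about z gives the same grasp; the last joint's range is limited). The gripper opens to 85 mm and grips with 20 to 120 N. Pads are 22 mm wide; open, the fingers measure 114 mm over their backs; the gripper's body (76 mm by 85 mm) begins 54 mm behind the grasp point. The pads swing forward as they close: fully open they stand 13 mm farther back than shut.
Start: joints at [-1.413, 0.104, 0.097, 1.564, 0, 1.353], TCP at [0.22, -0.558, 0.231] pointing down, gripper open.
Joint ranges: [-2.99, 2.99], [-0.84, 1.86], [-1.1, 1.16], [-1.84, 2.11], [-1.51, 1.56], [-3.14, 3.14]. Speed limits (rad/s): [2.22, 2.22, 2.57, 3.14, 3.14, 3.14].

### API

Orientations are given as a unit quaternion [x, y, z, w].
In Python, from cell import robot, cams gives the robot as it stands.
- The arm moves only by the shell command python3 -m creep FILE [FORCE], which reads ROWS from the file FILE. ROWS is a JSON object whose key "motion" holds a list of rows, 1 to 8 of them, each of 7 numbers: dx, dy, dz in m, then a rotation vector rx, ry, rz in rad, then the finger opening in m; each row is the pose to reach, as a shift and turn from the pose commanded when the command began, along the tool's axes at that moment; what a row does not reach only later rows make up. A row lasts 1/8 s, in which the tool goes at most 0.0625 m and 0.188 rad, less where a joint would pass 70% of its speed; a pose out of reach is approached as far as the arm can. The fingers move at their own pace and stop on an object; FORCE is the grip in N (left out, the last holds). Time passes only in rows, so rows that do not move let the fingers close. It prints the time, the measured TCP pose, the force, the opening and the grip force at its end. Input that does not fit is refused with a message, and nothing moves.
- robot.sense(): the state, without advancing time (a new reading comes with each control period).
- cams.camera(name): name is "scene" or "top" or "wrist"; returns (picture, depth): 384x512x3 uint8, blue, green, red; 384x512 float32, m along the optical axis (not along the pixel's ray), 0 where there is no reading.
- cams.calibration(name): a dict with "vertical_fov" (degrees; the focal length in pixels is half the picture's height over the tangent of half this angle, whatever the lens; pixels are square), "cx", "cy" (the principal point, pixels), "camera_from_world" (4x4, takes a point from world to camera coordinates). Camera axes: x right, y down, z forward; pixel columns grow to the right and rows downward; lengths in m; the calibration is good to about 2 mm. A picture is of the moment at which its call begins: read the wrist's pose just before it. calibration takes no time and is no camera call; for the wrist camera it gives the pose at the moment of the call.
- robot.hand_in(): hands the job in; it is judged then, once.
The state is a dict: "t": time; "joint_positions": joint angles; "joint_velocities": joint speeds; "tau": joint torques, N m; "ee_pos": TCP position; "tcp_rot": TCP orientation; "ft_force": force on the tool from outside, world axes, zero at the start; "wrist_torque": the same for the moment, N m; "grip_width": finger opening in m; "grasp_force": force on a finger pad.
Only numpy, scipy, OpenCV 4.12 (cv2) and the standard library are available. Lean on these libraries where they do the work, as an engineer would, in place of code of your own. Each camera call takes 0.05 s, during which the arm holds its last target. There are 200 camera calls.

## Working session

There is one attempt and no reset: what is moved stays moved. The work goes in short steps, Python scripts to look and compute and a shell command to move; the robot and the scene stay as the last step left them, time stands still between calls to the robot, and variables do not carry over. Pictures are saved under pics/ and viewed, at most 10 in all, crops included, and the job is handed in when it is done.

```bash
ls; mkdir -p pics; python3 - <<'E'
from cell import robot,cams
import cv2,numpy as np
s=robot.sense();print({k:np.round(v,3).tolist() for k,v in s.items()})
out=[]
for n in("scene","top"):
    p,d=cams.camera(n);c=cams.calibration(n)
    np.savez(f"{n}.npz",p=p,d=d,T=c["camera_from_world"],f=192/np.tan(np.radians(c["vertical_fov"]/2)),cx=c["cx"],cy=c["cy"])
    cv2.imwrite(f"pics/{n}0.png",p); print(n,np.round(c["camera_from_world"],3).tolist(),c["vertical_fov"])
E
```

```text
pics
{'t': 0.0, 'joint_positions': [-1.413, 0.105, 0.096, 1.564, -0.0, 1.353], 'joint_velocities': [0.001, 0.001, 0.001, -0.001, -0.001, 0.001], 'tau': [0.001, -55.693, 50.365, 0.017, -0.0, 0.0], 'ee_pos': [0.22, -0.558, 0.231], 'tcp_rot': [0.982, 0.187, 0.0, -0.001], 'ft_force': [-0.352, 0.313, -0.484], 'wrist_torque': [0.049, 0.003, -0.009], 'grasp_force': 0.0, 'grip_width': 0.085}
scene [[0.849, -0.528, 0.008, -0.647], [-0.229, -0.381, -0.896, 0.132], [0.476, 0.759, -0.445, 1.023], [0.0, 0.0, 0.0, 1.0]] 52.34785637014344
top [[0.001, -1.0, 0.021, -0.343], [-0.997, -0.002, -0.076, 0.561], [0.076, -0.021, -0.997, 0.947], [0.0, 0.0, 0.0, 1.0]] 49.53886757492199
```

View pics/top0.png

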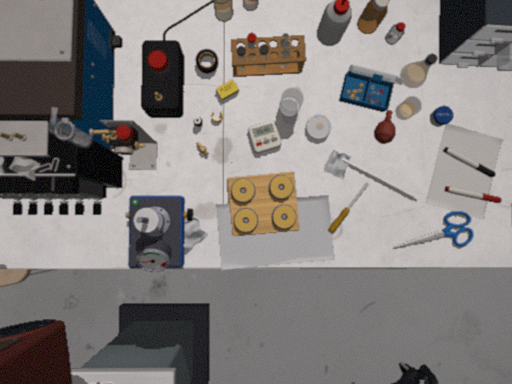

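View pics/scene0.png

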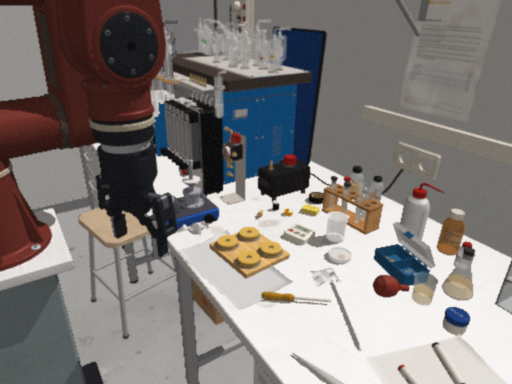

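The top view shows the tester around (152,230) and the rings around (243,190), (281,187), (246,220) and (284,217). Next I'll measure them.

```bash
cat > h.py <<'E'
import numpy as np,cv2
def load(n):
    z=np.load(n+".npz");return z["p"],z["d"],z["T"],float(z["f"]),float(z["cx"]),float(z["cy"])
def cloud(d,T,f,cx,cy):
    v,u=np.mgrid[:384,:512];X=np.stack([(u-cx)/f*d,(v-cy)/f*d,d],-1)
    return (X-T[:3,3])@T[:3,:3]
def atz(u,v,z,T,f,cx,cy):
    r=T[:3,:3].T@np.array([(u-cx)/f,(v-cy)/f,1]);o=-T[:3,:3].T@T[:3,3]
    return o+r*(z-o[2])/r[2]
E
python3 - <<'E'
from h import *
for n in("top",):
    p,d,*c=load(n);W=cloud(d,*c);print(c[1:])
    hsv=cv2.cvtColor(p,cv2.COLOR_BGR2HSV)
    for u,v in((243,190),(281,187),(246,220),(284,217)):
        m=np.zeros((384,512),bool);m[v-17:v+18,u-17:u+18]=1
        q=m&(W[...,2]>.024)&(W[...,2]<.04)&(d>0)
        P=W[q]
        (cx,cy),r=cv2.minEnclosingCircle(P[:,:2].astype(np.float32))
        print(u,v,q.sum(),np.median(P[:,2]).round(4),P.mean(0).round(4),(round(cx,4),round(cy,4)),round(r,4),np.round((np.percentile(P[:,:2],1,0)+np.percentile(P[:,:2],99,0))/2,4))
    m=np.zeros((384,512),bool);m[190:275,120:195]=1
    for lo,hi in((.035,.05),(.085,.095),(.11,.13),(.15,.19)):
        P=W[m&(W[...,2]>lo)&(W[...,2]<hi)]
        if len(P):print(lo,len(P),P.mean(0).round(4),P.min(0).round(3),P.max(0).round(3))
    B=(hsv[...,0]>100)&(hsv[...,0]<130)&(hsv[...,1]>120)&m&(W[...,2]>.035)&(W[...,2]<.05)
    print(cv2.minAreaRect(W[B][:,:2].astype(np.float32)))
    a=cv2.resize(p[185:275,120:310],None,fx=4,fy=4,interpolation=cv2.INTER_CUBIC);cv2.imwrite("pics/a.png",a)
E
```

```text
[416.1089218291038, 253.1848279483083, 193.6723151860937]
243 190 399 0.0292 [ 0.5704 -0.3184  0.0292] (0.5703, -0.3185) 0.0268 [ 0.5702 -0.3185]
281 187 388 0.0293 [ 0.5785 -0.4075  0.0293] (0.5787, -0.4079) 0.0268 [ 0.5787 -0.4082]
246 220 402 0.0292 [ 0.5009 -0.325   0.0292] (0.5009, -0.3246) 0.0271 [ 0.5006 -0.3245]
284 217 398 0.0292 [ 0.5094 -0.414   0.0291] (0.5095, -0.4142) 0.0269 [ 0.5089 -0.4138]
0.035 2440 [ 0.4803 -0.1275  0.0438] [ 0.385 -0.202  0.035] [ 0.558 -0.058  0.05 ]
0.085 182 [ 0.4667 -0.1291  0.0883] [ 0.426 -0.146  0.085] [ 0.521 -0.093  0.093]
0.11 419 [ 0.5    -0.119   0.1217] [ 0.476 -0.142  0.116] [ 0.524 -0.092  0.129]
0.15 51 [ 0.4997 -0.1191  0.1734] [ 0.495 -0.124  0.15 ] [ 0.505 -0.111  0.182]
((0.47440698742866516, -0.1216241866350174), (0.1615607589483261, 0.12065653502941132), 0.0821942389011383)
```

View pics/a.png

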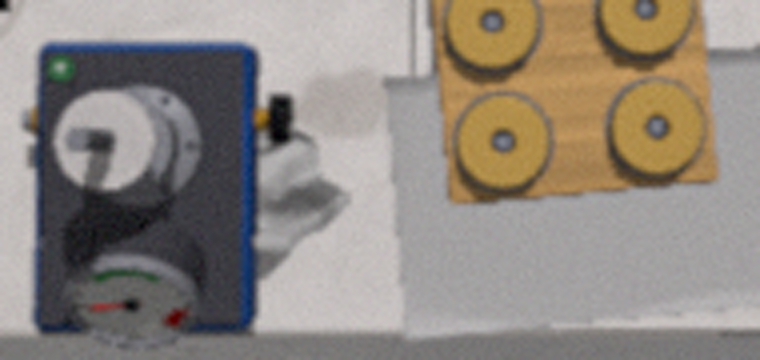

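Ring spacing measures 90 × 70 mm and the ring tops 29 mm, both as expected. Rack yaw is about 0.09 rad, and the spindle is near (0.500,-0.119). Now I'll move over the spindle and look with the wrist camera.

```bash
cat >> h.py <<'E'
def go(x,y,z,yaw=None):
    "yaw: heading of tool x axis; prints shift in tool axes"
    from cell import robot
    from scipy.spatial.transform import Rotation as R
    s=robot.sense();r=R.from_quat(s["tcp_rot"]);d=r.inv().apply(np.array([x,y,z])-s["ee_pos"])
    a=0
    if yaw is not None:
        X=r.apply([1,0,0]);a=-(yaw-np.arctan2(X[1],X[0]))
    print("shift",d.round(4),"rz",round(a,4),"F",np.round(s["ft_force"],2),"pos",np.round(s["ee_pos"],4),"t",s["t"],"zax",r.apply([0,0,1]).round(4))
def look(name,out):
    from cell import cams
    c=cams.calibration(name);p,d=cams.camera(name)
    np.savez(out+".npz",p=p,d=d,T=c["camera_from_world"],f=192/np.tan(np.radians(c["vertical_fov"]/2)),cx=c["cx"],cy=c["cy"])
    cv2.imwrite(f"pics/{out}.png",p);return load(out)
E
echo '{"motion": [[0.421,-0.305,-0.07,0,0,0.286,0.085],[0.421,-0.305,-0.07,0,0,0.286,0.085],[0.421,-0.305,-0.07,0,0,0.286,0.085],[0.421,-0.305,-0.07,0,0,0.286,0.085],[0.421,-0.305,-0.07,0,0,0.286,0.085],[0.421,-0.305,-0.07,0,0,0.286,0.085],[0.421,-0.305,-0.07,0,0,0.286,0.085],[0.421,-0.305,-0.07,0,0,0.286,0.085]]}' > path.dat && python3 -m creep path.dat
python3 -c "
from h import *
go(.5,-.119,.3,.09)"
```

```text
t: 1.1
ee_pos: [0.4875, -0.1385, 0.2981]
tcp_rot: [0.999, 0.045, 0.0, 0.0]
ft_force: [0.7, -1.0, -0.3]
grip_width: 0.0851
grasp_force: 0.0
shift [ 0.0142 -0.0183 -0.0019] rz -0.0003 F [ 0.75 -0.98 -0.29] pos [ 0.4875 -0.1385  0.2981] t 1.1 zax [ 0.e+00 -1.e-04 -1.e+00]
```

```bash
echo '{"motion": [[0.014,-0.018,0,0,0,0,0.085],[0.014,-0.018,0,0,0,0,0.085],[0.014,-0.018,0,0,0,0,0.085]]}' > path.dat && python3 -m creep path.dat | tail -4
python3 - <<'E'
from h import *
p,d,*c=look("wrist","w1");W=cloud(d,*c)
print(np.round(c[0],3).tolist(),c[1:])
for lo,hi in((.035,.05),(.08,.1),(.112,.128),(.17,.19)):
    m=(W[...,2]>lo)&(W[...,2]<hi)&(d>0);m&=np.hypot(W[...,0]-.5,W[...,1]+.12)<.05
    P=W[m]
    if len(P): print(lo,len(P),P.mean(0).round(4),P.min(0).round(4),P.max(0).round(4), cv2.minEnclosingCircle(P[:,:2].astype(np.float32)))
go(.5,-.119,.3,.09)
E
```

```text
tcp_rot: [0.999, 0.045, -0.0, -0.0]
ft_force: [0.3, -1.1, -0.8]
grip_width: 0.0848
grasp_force: 0.0
[[0.089, -0.996, -0.0, -0.165], [-0.954, -0.085, 0.286, 0.41], [-0.285, -0.025, -0.958, 0.582], [0.0, 0.0, 0.0, 1.0]] [327.82798012957966, 252.02869925845755, 186.81859341804937]
0.035 2410 [ 0.513  -0.1218  0.0455] [ 0.4514 -0.1699  0.0428] [ 0.5499 -0.0704  0.05  ] ((0.49995794892311096, -0.12003292888402939), 0.0500093437731266)
0.08 132 [ 0.5179 -0.1263  0.0872] [ 0.4999 -0.1449  0.0803] [ 0.5235 -0.1017  0.0902] ((0.5081299543380737, -0.12327395379543304), 0.023231536149978638)
0.112 1735 [ 0.5024 -0.1164  0.1224] [ 0.4743 -0.1419  0.1175] [ 0.5253 -0.0908  0.1276] ((0.4996378421783447, -0.11657744646072388), 0.025959426537156105)
0.17 200 [ 0.5007 -0.1166  0.1792] [ 0.494  -0.1224  0.1703] [ 0.5057 -0.1106  0.1819] ((0.4992879629135132, -0.11660929024219513), 0.0059999218210577965)
shift [ 0.0016 -0.0029 -0.0023] rz -0.0012 F [ 0.72 -0.68 -0.63] pos [ 0.4987 -0.122   0.2977] t 1.525 zax [-6.e-04 -0.e+00 -1.e+00]
```

View pics/w1.png

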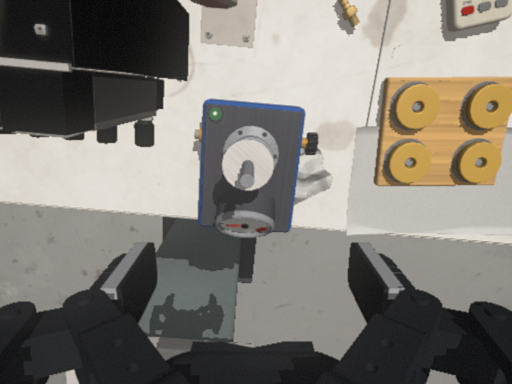

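The wrist view shows the spindle top at about (246,170), which puts it at (0.4995,-0.1166,0.180). The rings are in view on the right. I'll move above the nearest ring at the same relative height, so the comparison is differential.

```bash
cat >> h.py <<'E'
def ring(W,d,x,y,lo=.026,hi=.034):
    m=(W[...,2]>lo)&(W[...,2]<hi)&(d>0)&(np.hypot(W[...,0]-x,W[...,1]-y)<.04)
    (a,b),r=cv2.minEnclosingCircle(W[m][:,:2].astype(np.float32));P=W[m]
    return np.round([a,b,r,np.median(P[:,2])],4),m.sum()
E
python3 - <<'E'
from h import *
p,d,*c=load("w1");W=cloud(d,*c)
for x,y in((.5703,-.3185),(.5787,-.4079),(.5009,-.3246),(.5095,-.4142)):print(ring(W,d,x,y))
go(.501,-.323,.148,.088)
E
```

```text
(array([ 0.5702, -0.3173,  0.0272,  0.0302]), np.int64(1490))
(array([ 0.578 , -0.4066,  0.0273,  0.0301]), np.int64(1486))
(array([ 0.5003, -0.3238,  0.0271,  0.0302]), np.int64(1299))
(array([ 0.5089, -0.4134,  0.0277,  0.0301]), np.int64(1328))
shift [-0.0154  0.2004  0.1497] rz 0.0008 F [ 0.72 -0.68 -0.63] pos [ 0.4987 -0.122   0.2977] t 1.525 zax [-6.e-04 -0.e+00 -1.e+00]
```

```bash
echo '{"motion": [[-0.0154,0.2,0.15,0,0,0,0.085],[-0.0154,0.2,0.15,0,0,0,0.085],[-0.0154,0.2,0.15,0,0,0,0.085],[-0.0154,0.2,0.15,0,0,0,0.085],[-0.0154,0.2,0.15,0,0,0,0.085],[-0.0154,0.2,0.15,0,0,0,0.085],[-0.0154,0.2,0.15,0,0,0,0.085]]}' > path.dat && python3 -m creep path.dat | tail -4
python3 - <<'E'
from h import *
p,d,*c=look("wrist","w2");W=cloud(d,*c)
for x,y in((.5703,-.3185),(.5787,-.4079),(.5009,-.3246),(.5095,-.4142)):print(ring(W,d,x,y))
go(.5005,-.3235,.016,.088)
E
```

```text
tcp_rot: [0.999, 0.045, 0.001, 0.001]
ft_force: [0.2, -0.1, -0.1]
grip_width: 0.0852
grasp_force: 0.0
(array([ 0.5699, -0.3176,  0.027 ,  0.0303]), np.int64(3595))
(array([ 0.5783, -0.407 ,  0.0273,  0.0302]), np.int64(3670))
(array([ 0.5005, -0.3242,  0.027 ,  0.0303]), np.int64(2926))
(array([ 0.5091, -0.4134,  0.0271,  0.0303]), np.int64(2976))
shift [-0.0021  0.0015  0.1336] rz 0.0026 F [-0.44  0.23 -0.43] pos [ 0.5023 -0.3216  0.1496] t 2.45 zax [ 0.0016 -0.0015 -1.    ]
```

```bash
echo '{"motion": [[-0.002,0.002,0.1,0,0,0,0.085],[-0.002,0.002,0.1,0,0,0,0.085],[-0.002,0.002,0.132,0,0,0,0.085],[-0.002,0.002,0.132,0,0,0,0.085],[-0.002,0.002,0.132,0,0,0,0.085]]}' > path.dat && python3 -m creep path.dat
python3 -c "
from h import *
go(.5005,-.3242,.016,.088)"
```

```text
t: 3.08
ee_pos: [0.5009, -0.3245, 0.0182]
tcp_rot: [0.999, 0.045, 0.001, 0.001]
ft_force: [0.1, 0.3, 0.3]
grip_width: 0.085
grasp_force: 0.0
shift [-0.0004 -0.0003  0.0022] rz 0.0024 F [0.13 0.3  0.28] pos [ 0.5009 -0.3245  0.0182] t 3.075 zax [ 0.0018 -0.0019 -1.    ]
```

```bash
echo '{"motion": [[0,0,0.002,0,0,0,0.085],[0,0,0.002,0,0,0,0.04],[0,0,0.002,0,0,0,0.04],[0,0,0.002,0,0,0,0.04],[0,0,0.002,0,0,0,0.04],[0,0,0.002,0,0,0,0.04]]}' > path.dat && python3 -m creep path.dat 40
python3 -c "
from h import *
go(.5005,-.3242,.016,.088)"
```

```text
t: 3.82
ee_pos: [0.5003, -0.3245, 0.0152]
tcp_rot: [0.999, 0.045, 0.0, 0.001]
ft_force: [-1.6, 0.1, 6.4]
grip_width: 0.0525
grasp_force: 40.8
shift [ 0.0003 -0.0003 -0.0008] rz 0.0018 F [-1.56  0.07  6.38] pos [ 0.5003 -0.3245  0.0152] t 3.825 zax [ 7.0e-04 -1.1e-03 -1.0e+00]
```

```bash
echo '{"motion": [[0,0,-0.03,0,0,0,0.04],[0,0,-0.06,0,0,0,0.04],[0,0,-0.12,0,0,0,0.04],[0,0,-0.185,0,0,0,0.04],[0,0,-0.185,0,0,0,0.04],[0,0,-0.185,0,0,0,0.04]]}' > path.dat && python3 -m creep path.dat
python3 -c "
from h import *
p,d,*c=look('wrist','w3');W=cloud(d,*c)
import cell
z=cell.robot.sense()['ee_pos'];print(ring(W,d,z[0],z[1],z[2]+.006,z[2]+.022))
go(.4994,-.1167,.20,.0)"
```

```text
t: 4.58
ee_pos: [0.4998, -0.3239, 0.1983]
tcp_rot: [0.999, 0.045, -0.0, -0.0]
ft_force: [0.8, 0.2, -3.3]
grip_width: 0.0527
grasp_force: 44.3
(array([ 0.508 , -0.3228,  0.0391,  0.2133]), np.int64(11581))
shift [ 0.0186 -0.206  -0.0025] rz 0.0897 F [-0.26  0.76 -2.28] pos [ 0.4994 -0.3235  0.1972] t 4.625 zax [-0.0018  0.0017 -1.    ]
```

View pics/w3.png

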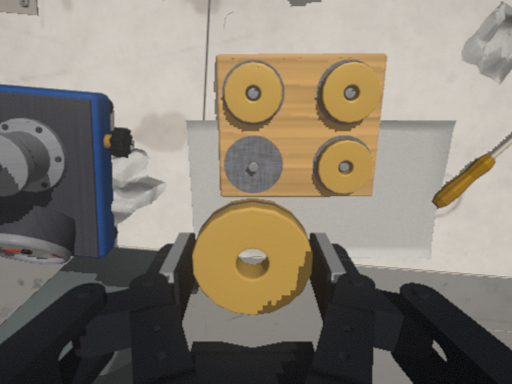

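The ring is held level in the fingers, with its bore at (252,262), so the spindle can be sighted through the bore. I'll move over the spindle.

```bash
cat >> h.py <<'E'
def held(n):
    "held ring's centre from its brass top face, world; and minus TCP"
    p,d,*c=load(n);W=cloud(d,*c);h=cv2.cvtColor(p,cv2.COLOR_BGR2HSV)
    m=(h[...,0]>15)&(h[...,0]<30)&(h[...,1]>110);m[:190]=0
    ys,xs=np.where(m);z=np.median(W[m&(d>0)][:,2]);m&=np.abs(W[...,2]-z)<.003
    (a,b),r=cv2.minEnclosingCircle(W[m][:,:2].astype(np.float32))
    return np.round([a,b,r,z],4)
E
python3 -c "
from h import *
print(held('w3'))"
echo '{"motion": [[0.0186,-0.206,-0.008,0,0,0,0.04],[0.0186,-0.206,-0.008,0,0,0,0.04],[0.0186,-0.206,-0.008,0,0,0,0.04],[0.0186,-0.206,-0.008,0,0,0,0.04],[0.0186,-0.206,-0.008,0,0,0,0.04],[0.0186,-0.206,-0.008,0,0,0,0.04]]}' > path.dat && python3 -m creep path.dat
python3 -c "
from h import *
go(.4994,-.1167,.20)
p,d,*c=look('wrist','w4');print(held('w4'));go(.4994,-.1167,.20)
cv2.imwrite('pics/w4c.png',cv2.resize(p[150:330,150:350],None,fx=3,fy=3,interpolation=cv2.INTER_CUBIC))"
```

```text
[ 0.5001 -0.3233  0.0274  0.2132]
t: 5.38
ee_pos: [0.4997, -0.118, 0.206]
tcp_rot: [0.999, 0.044, -0.001, -0.0]
ft_force: [1.2, -0.0, -2.1]
grip_width: 0.0528
grasp_force: 44.3
shift [-0.0002 -0.0013  0.006 ] rz 0 F [ 1.22 -0.03 -2.07] pos [ 0.4997 -0.118   0.206 ] t 5.375 zax [-1.4e-03  2.0e-04 -1.0e+00]
[ 0.4998 -0.1175  0.0276  0.2208]
shift [-0.0002 -0.0016  0.0061] rz 0 F [ 1.06  0.01 -3.11] pos [ 0.4997 -0.1183  0.2061] t 5.425 zax [-1.2e-03  2.0e-04 -1.0e+00]
```

View pics/w4c.png

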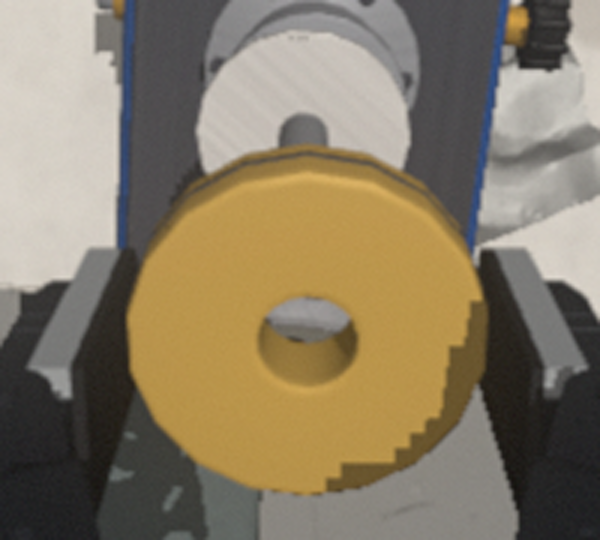

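```bash
echo '{"motion": [[0,-0.001,0.022,0,0,0,0.04],[0,-0.001,0.022,0,0,0,0.04],[0,-0.001,0.022,0,0,0,0.04]]}' > path.dat && python3 -m creep path.dat
python3 -c "
from h import *
go(.4994,-.1167,.18)
p,d,*c=look('wrist','w5');print(held('w5'));go(.4994,-.1167,.18)"
```

```text
t: 5.8
ee_pos: [0.4999, -0.1169, 0.1854]
tcp_rot: [0.999, 0.044, -0.0, 0.0]
ft_force: [0.4, -0.1, -1.3]
grip_width: 0.0525
grasp_force: 44.3
shift [-0.0005 -0.0003  0.0054] rz 0 F [ 0.39 -0.13 -1.29] pos [ 0.4999 -0.1169  0.1854] t 5.8 zax [-0.e+00 -1.e-04 -1.e+00]
[ 0.5005 -0.1162  0.0276  0.2003]
shift [-0.0007 -0.0002  0.0057] rz 0 F [ 0.3   0.2  -1.57] pos [ 0.5001 -0.1168  0.1857] t 5.85 zax [ 6.e-04 -4.e-04 -1.e+00]
```

```bash
echo '{"motion": [[-0.0008,0,0,0,0,0,0.04],[-0.0008,0,0.003,0,0,0,0.04],[-0.0008,0,0.006,0,0,0,0.04],[-0.0008,0,0.008,0,0,0,0.04],[-0.0008,0,0.01,0,0,0,0.04],[-0.0008,0,0.01,0,0,0,0.04]]}' > path.dat && python3 -m creep path.dat
python3 -c "
from h import *
p,d,*c=look('wrist','w6');print(held('w6'));go(.4994,-.1167,.12)
cv2.imwrite('pics/w6c.png',cv2.resize(p[130:330,150:350],None,fx=3,fy=3,interpolation=cv2.INTER_CUBIC))"
```

```text
t: 6.6
ee_pos: [0.499, -0.1162, 0.1748]
tcp_rot: [0.999, 0.045, -0.0, -0.0]
ft_force: [-0.1, -0.3, -2.5]
grip_width: 0.0527
grasp_force: 44.3
[ 0.4991 -0.1155  0.0273  0.1897]
shift [0.0003 0.0005 0.0549] rz 0 F [ 0.82  0.43 -2.28] pos [ 0.4991 -0.1162  0.1749] t 6.65 zax [-1.e-04 -0.e+00 -1.e+00]
```

View pics/w6c.png

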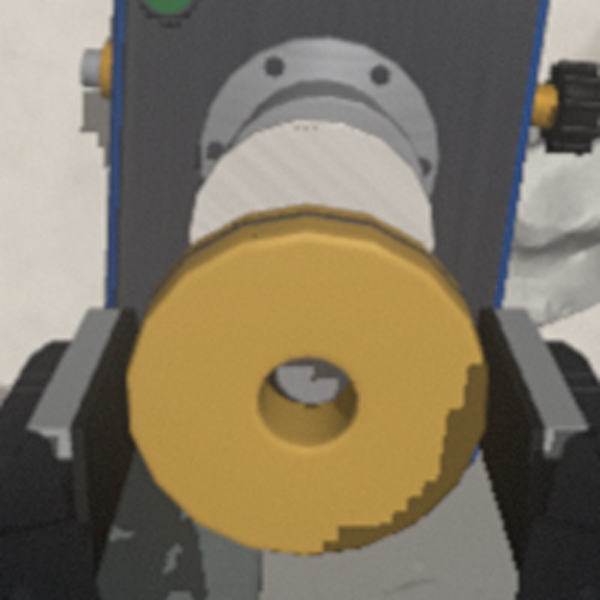

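The ring's underside is about 4 mm below the spindle's top with no contact force, so it is threaded. I'll lower it further.

```bash
echo '{"motion": [[0,0.0004,0.006,0,0,0,0.04],[0,0.0004,0.012,0,0,0,0.04],[0,0.0004,0.02,0,0,0,0.04],[0,0.0004,0.028,0,0,0,0.04],[0,0.0004,0.036,0,0,0,0.04],[0,0.0004,0.044,0,0,0,0.04],[0,0.0004,0.044,0,0,0,0.04]]}' > path.dat && python3 -m creep path.dat
python3 -c "
from h import *
p,d,*c=look('wrist','w7');print(held('w7'));go(.4994,-.1167,.121)"
```

```text
t: 7.52
ee_pos: [0.4987, -0.1164, 0.1302]
tcp_rot: [0.999, 0.045, -0.001, -0.0]
ft_force: [0.2, -0.0, -3.1]
grip_width: 0.0519
grasp_force: 44.3
[ 0.4989 -0.1155  0.0274  0.1451]
shift [0.0005 0.0002 0.0098] rz 0 F [-0.67 -0.62 -1.76] pos [ 0.4989 -0.1166  0.1308] t 7.575 zax [-5.e-04  1.e-04 -1.e+00]
```

```bash
echo '{"motion": [[0.0004,0,0.004,0,0,0,0.04],[0.0004,0,0.006,0,0,0,0.04],[0.0004,0,0.008,0,0,0,0.04],[0.0004,0,0.009,0,0,0,0.04],[0.0004,0,0.009,0,0,0,0.04]]}' > path.dat && python3 -m creep path.dat
python3 -c "
from h import *
p,d,*c=look('wrist','w8');print(held('w8'));go(.4994,-.1167,.121)"
echo '{"motion": [[0,0,0,0,0,0,0.04]]}' > path.dat && python3 -m creep path.dat|grep force
```

```text
t: 8.2
ee_pos: [0.4995, -0.1166, 0.122]
tcp_rot: [0.999, 0.045, -0.0, 0.0]
ft_force: [-0.2, 0.3, -2.2]
grip_width: 0.0524
grasp_force: 44.3
[ 0.4994 -0.1158  0.0276  0.1369]
shift [-0.0002  0.0001  0.001 ] rz 0 F [-0.09 -0.04 -2.85] pos [ 0.4995 -0.1166  0.122 ] t 8.25 zax [ 1.e-04 -1.e-04 -1.e+00]
ft_force: [-0.8, -0.8, -2.1]
grasp_force: 44.3
```

```bash
echo '{"motion": [[0,0,0.001,0,0,0,0.04],[0,0,0.001,0,0,0,0.04]]}' > path.dat && python3 -m creep path.dat|egrep 'ft|pos'
echo '{"motion": [[0,0,0.001,0,0,0,0.04],[0,0,0.001,0,0,0,0.04]]}' > path.dat && python3 -m creep path.dat|egrep 'ft|pos'
```

```text
ee_pos: [0.4996, -0.1167, 0.1213]
ft_force: [-0.5, -0.4, -0.3]
ee_pos: [0.4997, -0.1167, 0.1203]
ft_force: [-1.6, -0.2, 3.7]
```

Contact is felt at the plate height, so I release and retreat.

```bash
echo '{"motion": [[0,0,-0.0005,0,0,0,0.04],[0,0,-0.0005,0,0,0,0.085],[0,0,-0.0005,0,0,0,0.085],[0,0,-0.0005,0,0,0,0.085],[0,0,-0.03,0,0,0,0.085],[0,0,-0.08,0,0,0,0.085],[0,0,-0.13,0,0,0,0.085],[0,0,-0.18,0,0,0,0.085]]}' > path.dat && python3 -m creep path.dat
python3 - <<'E'
from h import *
p,d,*c=look("wrist","w9");W=cloud(d,*c)
for lo,hi in((.128,.142),(.17,.19)):
    m=(W[...,2]>lo)&(W[...,2]<hi)&(d>0);m&=np.hypot(W[...,0]-.5,W[...,1]+.12)<.05
    P=W[m]; print(lo,len(P),P.mean(0).round(4),np.percentile(P[:,2],[5,50,95]).round(4),cv2.minEnclosingCircle(P[:,:2].astype(np.float32)))
for x,y in((.5703,-.3185),(.5787,-.4079),(.5095,-.4142)):print(ring(W,d,x,y))
go(.509,-.413,.15,.088)
cv2.imwrite("pics/w9c.png",cv2.resize(p[90:290,150:350],None,fx=3,fy=3,interpolation=cv2.INTER_CUBIC))
E
```

```text
t: 9.88
ee_pos: [0.4994, -0.1165, 0.3016]
tcp_rot: [0.999, 0.045, 0.0, 0.0]
ft_force: [0.5, -0.4, -0.5]
grip_width: 0.0855
grasp_force: 0.0
0.128 2075 [ 0.5024 -0.1159  0.1361] [0.1346 0.1362 0.1375] ((0.5001761317253113, -0.11632458120584488), 0.027106231078505516)
0.17 190 [ 0.5007 -0.1165  0.1793] [0.1723 0.1802 0.1814] ((0.49956297874450684, -0.11647681891918182), 0.006257558707147837)
(array([ 0.5698, -0.3176,  0.0271,  0.0302]), np.int64(1467))
(array([ 0.5778, -0.4065,  0.0271,  0.0301]), np.int64(1418))
(array([ 0.5083, -0.4132,  0.0274,  0.0301]), np.int64(1301))
shift [-0.0193  0.2946  0.1597] rz 0.0017 F [-1.37  0.37  4.93] pos [ 0.5006 -0.1172  0.3085] t 9.925 zax [ 0.0074 -0.004  -1.    ]
```

View pics/w9c.png

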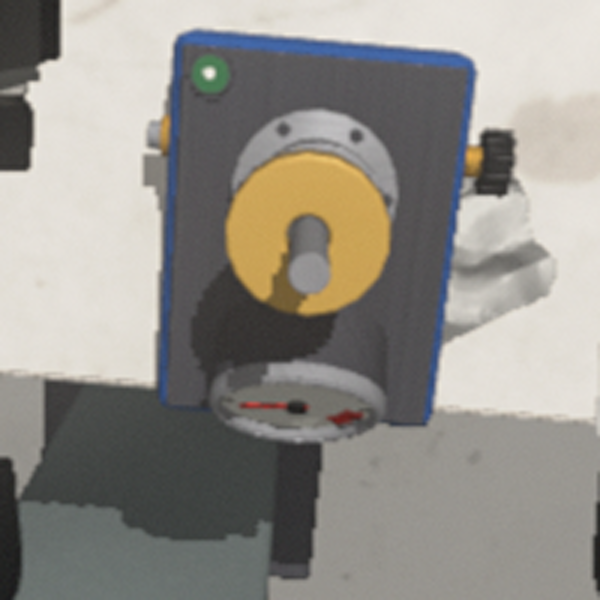

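The first ring is seated (top at 136 mm, spindle unmoved) and the needle still rests at 0. I'll fetch the second ring.

```bash
echo '{"motion": [[-0.0193,0.295,0.15,0,0,0,0.085],[-0.0193,0.295,0.15,0,0,0,0.085],[-0.0193,0.295,0.15,0,0,0,0.085],[-0.0193,0.295,0.15,0,0,0,0.085],[-0.0193,0.295,0.15,0,0,0,0.085],[-0.0193,0.295,0.15,0,0,0,0.085],[-0.0193,0.295,0.15,0,0,0,0.085],[-0.0193,0.295,0.15,0,0,0,0.085]]}' > path.dat && python3 -m creep path.dat|grep pos
python3 - <<'E'
from h import *
p,d,*c=look("wrist","w10");W=cloud(d,*c)
for x,y in((.5703,-.3185),(.5787,-.4079),(.5095,-.4142)):print(ring(W,d,x,y))
go(.509,-.4134,.016,.088)
E
```

```text
ee_pos: [0.5074, -0.4111, 0.1514]
(array([ 0.5701, -0.3179,  0.0269,  0.0303]), np.int64(3655))
(array([ 0.5784, -0.4072,  0.0269,  0.0303]), np.int64(3599))
(array([ 0.5089, -0.4138,  0.0269,  0.0303]), np.int64(2896))
shift [0.0011 0.0022 0.1356] rz 0.0033 F [-0.11  0.53  0.47] pos [ 0.5076 -0.4111  0.1516] t 10.975 zax [ 0.0012 -0.0012 -1.    ]
```

```bash
echo '{"motion": [[0.0008,0.0025,0.06,0,0,0,0.085],[0.0008,0.0025,0.11,0,0,0,0.085],[0.0008,0.0025,0.1345,0,0,0,0.085],[0.0008,0.0025,0.1345,0,0,0,0.085],[0.0008,0.0025,0.1345,0,0,0,0.085]]}' > path.dat && python3 -m creep path.dat|egrep 'pos|ft'
echo '{"motion": [[0,0,0.0003,0,0,0,0.04],[0,0,0.0003,0,0,0,0.04],[0,0,0.0003,0,0,0,0.04],[0,0,0.0003,0,0,0,0.04],[0,0,0.0003,0,0,0,0.04]]}' > path.dat && python3 -m creep path.dat
echo '{"motion": [[0,0,-0.03,0,0,0,0.04],[0,0,-0.06,0,0,0,0.04],[0,0,-0.12,0,0,0,0.04],[0,0,-0.19,0,0,0,0.04],[0,0,-0.19,0,0,0,0.04],[0,0,-0.19,0,0,0,0.04],[0,0,-0.19,0,0,0,0.04]]}' > path.dat && python3 -m creep path.dat
python3 -c "
from h import *
go(.4993,-.1167,.206,.088)
p,d,*c=look('wrist','w11');print(held('w11'))
go(.4993,-.1167,.206,.088)"
```

```text
ee_pos: [0.5089, -0.415, 0.018]
ft_force: [0.0, -0.1, 0.6]
t: 12.22
ee_pos: [0.5084, -0.4151, 0.0173]
tcp_rot: [0.999, 0.045, 0.001, 0.001]
ft_force: [-2.4, 3.2, 10.3]
grip_width: 0.0523
grasp_force: 40.2
t: 13.1
ee_pos: [0.5071, -0.4138, 0.2027]
tcp_rot: [0.999, 0.045, -0.001, -0.001]
ft_force: [0.4, 0.7, -3.3]
grip_width: 0.0526
grasp_force: 42.9
shift [ 0.0188 -0.2966 -0.0025] rz 0.0017 F [ 0.42  0.67 -3.28] pos [ 0.5071 -0.4138  0.2027] t 13.1 zax [-0.0022  0.0027 -1.    ]
[ 0.5076 -0.413   0.0273  0.2155]
shift [ 0.0189 -0.2966 -0.0024] rz 0.0017 F [-0.24  0.99 -2.35] pos [ 0.5071 -0.4138  0.2027] t 13.15 zax [-0.0024  0.0028 -1.    ]
```

```bash
echo '{"motion": [[0.0188,-0.2966,-0.003,0,0,0,0.04],[0.0188,-0.2966,-0.003,0,0,0,0.04],[0.0188,-0.2966,-0.003,0,0,0,0.04],[0.0188,-0.2966,-0.003,0,0,0,0.04],[0.0188,-0.2966,-0.003,0,0,0,0.04],[0.0188,-0.2966,-0.003,0,0,0,0.04],[0.0188,-0.2966,-0.003,0,0,0,0.04],[0.0188,-0.2966,-0.003,0,0,0,0.04]]}' > path.dat && python3 -m creep path.dat|egrep 'pos|ft'
python3 -c "
from h import *
go(.4993,-.1167,.186,.088)
p,d,*c=look('wrist','w12');print(held('w12'))
go(.4993,-.1167,.186,.088)"
```

```text
ee_pos: [0.4997, -0.1184, 0.2076]
ft_force: [0.2, 0.2, -3.6]
shift [-0.0002 -0.0017  0.0216] rz 0.0004 F [ 0.22  0.21 -3.56] pos [ 0.4997 -0.1184  0.2076] t 14.15 zax [-9.e-04  2.e-04 -1.e+00]
[ 0.5002 -0.1177  0.0274  0.2203]
shift [-0.0002 -0.0018  0.0216] rz 0.0003 F [ 0.26  0.2  -1.63] pos [ 0.4997 -0.1185  0.2076] t 14.2 zax [-9.e-04  2.e-04 -1.e+00]
```

```bash
echo '{"motion": [[-0.0004,-0.0014,0.022,0,0,0,0.04],[-0.0004,-0.0014,0.022,0,0,0,0.04],[-0.0004,-0.0014,0.022,0,0,0,0.04],[-0.0004,-0.0014,0.022,0,0,0,0.04]]}' > path.dat && python3 -m creep path.dat|egrep 'pos|ft'
python3 -c "
from h import *
go(.4993,-.1167,.176,.088)
p,d,*c=look('wrist','w13');print(held('w13'))
go(.4993,-.1167,.176,.088)"
```

```text
ee_pos: [0.4997, -0.1165, 0.1871]
ft_force: [0.3, -0.4, -1.7]
shift [-0.0005  0.0001  0.0111] rz 0.0015 F [ 0.3  -0.45 -1.73] pos [ 0.4997 -0.1165  0.1871] t 14.7 zax [ 1.e-03 -6.e-04 -1.e+00]
[ 0.5002 -0.1156  0.0273  0.1998]
shift [-0.0004  0.0002  0.011 ] rz 0.0015 F [-0.63 -0.21 -1.23] pos [ 0.4997 -0.1165  0.187 ] t 14.75 zax [ 9.e-04 -6.e-04 -1.e+00]
```

```bash
echo '{"motion": [[-0.0005,0.0002,0,0,0,0,0.04],[-0.0005,0.0002,0.003,0,0,0,0.04],[-0.0005,0.0002,0.006,0,0,0,0.04],[-0.0005,0.0002,0.008,0,0,0,0.04],[-0.0005,0.0002,0.01,0,0,0,0.04],[-0.0005,0.0002,0.01,0,0,0,0.04]]}' > path.dat && python3 -m creep path.dat|egrep 'pos|ft'
python3 -c "
from h import *
p,d,*c=look('wrist','w14');print(held('w14'))
go(.4993,-.1167,.14,.088)"
```

```text
ee_pos: [0.4988, -0.1163, 0.176]
ft_force: [-0.3, -0.5, -2.2]
[ 0.4995 -0.115   0.0274  0.1887]
shift [0.0004 0.0004 0.0362] rz 0.0018 F [ 0.23  0.07 -1.58] pos [ 0.4989 -0.1163  0.1762] t 15.55 zax [-1.e-04 -0.e+00 -1.e+00]
```

```bash
echo '{"motion": [[0.0002,0.0003,0.006,0,0,0,0.04],[0.0002,0.0003,0.013,0,0,0,0.04],[0.0002,0.0003,0.02,0,0,0,0.04],[0.0002,0.0003,0.027,0,0,0,0.04],[0.0002,0.0003,0.032,0,0,0,0.04],[0.0002,0.0003,0.035,0,0,0,0.04],[0.0002,0.0003,0.035,0,0,0,0.04]]}' > path.dat && python3 -m creep path.dat|egrep 'pos|ft'
echo '{"motion": [[0,0,0.001,0,0,0,0.04],[0,0,0.002,0,0,0,0.04],[0,0,0.003,0,0,0,0.04],[0,0,0.003,0,0,0,0.04],[0,0,0.003,0,0,0,0.04]]}' > path.dat && python3 -m creep path.dat|egrep 'pos|ft'
```

```text
ee_pos: [0.499, -0.1166, 0.1411]
ft_force: [0.4, -0.4, -3.2]
ee_pos: [0.4991, -0.1166, 0.1382]
ft_force: [-0.7, 0.4, -2.1]
```

```bash
echo '{"motion": [[0,0,0.0005,0,0,0,0.04],[0,0,0.001,0,0,0,0.04],[0,0,0.001,0,0,0,0.04]]}' > path.dat && python3 -m creep path.dat|egrep 'pos|ft'
```

```text
ee_pos: [0.4992, -0.1167, 0.1373]
ft_force: [-1.0, 0.0, -1.9]
```

```bash
echo '{"motion": [[0,0,0.0005,0,0,0,0.04],[0,0,0.001,0,0,0,0.04],[0,0,0.001,0,0,0,0.04]]}' > path.dat && python3 -m creep path.dat|egrep 'pos|ft'
echo '{"motion": [[0,0,0.0005,0,0,0,0.04],[0,0,0.0005,0,0,0,0.04]]}' > path.dat && python3 -m creep path.dat|egrep 'pos|ft'
```

```text
ee_pos: [0.4992, -0.1167, 0.1363]
ft_force: [0.5, 0.6, 0.0]
ee_pos: [0.4992, -0.1167, 0.1357]
ft_force: [0.1, 0.2, 0.7]
```

```bash
echo '{"motion": [[0,0,0,0,0,0,0.04],[0,0,0,0,0,0,0.085],[0,0,0,0,0,0,0.085],[0,0,0,0,0,0,0.085],[0,0,-0.03,0,0,0,0.085],[0,0,-0.08,0,0,0,0.085],[0,0,-0.13,0,0,0,0.085],[0,0,-0.165,0,0,0,0.085]]}' > path.dat && python3 -m creep path.dat|egrep 't:|pos|ft'
echo '{"motion": [[0,0,0,0,0,0,0.085],[0,0,0,0,0,0,0.085],[0,0,0,0,0,0,0.085]]}' > path.dat && python3 -m creep path.dat|egrep 't:|pos|ft'
python3 - <<'E'
from h import *
p,d,*c=look("wrist","w15");W=cloud(d,*c)
for lo,hi in((.128,.155),(.163,.19)):
    m=(W[...,2]>lo)&(W[...,2]<hi)&(d>0);m&=np.hypot(W[...,0]-.5,W[...,1]+.12)<.05
    P=W[m]; print(lo,len(P),P.mean(0).round(4),np.percentile(P[:,2],[5,50,95]).round(4),cv2.minEnclosingCircle(P[:,:2].astype(np.float32)))
go(.57,-.3178,.15,.088)
cv2.imwrite("pics/w15c.png",cv2.resize(p[90:290,150:350],None,fx=3,fy=3,interpolation=cv2.INTER_CUBIC))
E
```

```text
t: 19.05
ee_pos: [0.4994, -0.1168, 0.3032]
tcp_rot: [0.999, 0.045, 0.001, 0.001]
ft_force: [-0.1, -1.0, 0.3]
t: 19.42
ee_pos: [0.4987, -0.1164, 0.2993]
tcp_rot: [0.999, 0.045, -0.001, -0.001]
ft_force: [-0.0, 0.3, -0.4]
0.128 2473 [ 0.5026 -0.1159  0.1489] [0.142  0.1498 0.151 ] ((0.49971503019332886, -0.11622928828001022), 0.02731439284980297)
0.163 219 [ 0.5011 -0.1164  0.1774] [0.1662 0.1796 0.1809] ((0.49944552779197693, -0.11658203601837158), 0.006050600204616785)
shift [0.0532 0.2071 0.1491] rz 0.0018 F [ 0.08 -0.21 -0.65] pos [ 0.4987 -0.1164  0.2994] t 19.475 zax [-1.8e-03  9.0e-04 -1.0e+00]
```

View pics/w15c.png

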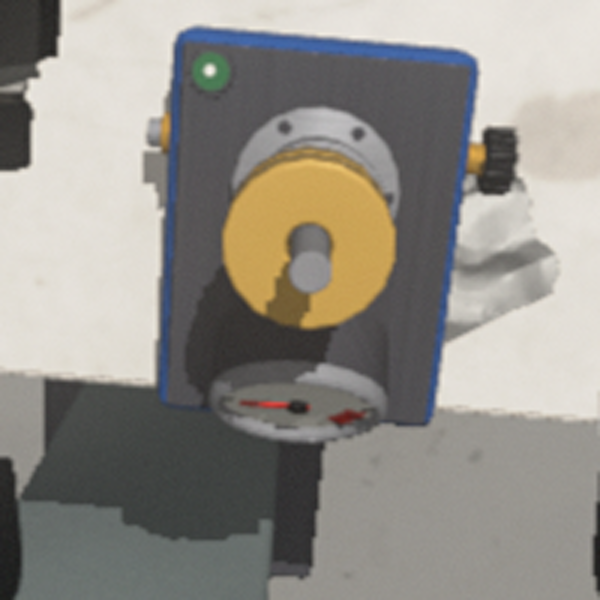

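The second ring is seated, but the needle has barely moved, so a third is needed.

```bash
echo '{"motion": [[0.0532,0.207,0.149,0,0,0,0.085],[0.0532,0.207,0.149,0,0,0,0.085],[0.0532,0.207,0.149,0,0,0,0.085],[0.0532,0.207,0.149,0,0,0,0.085],[0.0532,0.207,0.149,0,0,0,0.085],[0.0532,0.207,0.149,0,0,0,0.085],[0.0532,0.207,0.149,0,0,0,0.085]]}' > path.dat && python3 -m creep path.dat|grep pos
python3 - <<'E'
from h import *
p,d,*c=look("wrist","w16");W=cloud(d,*c)
for x,y in((.5703,-.3185),(.5787,-.4079)):print(ring(W,d,x,y))
go(.57,-.3178,.016,.088)
E
```

```text
ee_pos: [0.5711, -0.3172, 0.1534]
(array([ 0.5702, -0.3176,  0.027 ,  0.0303]), np.int64(2850))
(array([ 0.5786, -0.407 ,  0.027 ,  0.0303]), np.int64(2896))
shift [-0.0015  0.0002  0.1376] rz 0.003 F [-0.02  0.03  0.04] pos [ 0.5712 -0.3173  0.1536] t 20.4 zax [ 0.0018 -0.0015 -1.    ]
```

```bash
echo '{"motion": [[-0.0012,0.0003,0.06,0,0,0,0.085],[-0.0012,0.0003,0.11,0,0,0,0.085],[-0.0012,0.0003,0.1355,0,0,0,0.085],[-0.0012,0.0003,0.1355,0,0,0,0.085],[-0.0012,0.0003,0.1355,0,0,0,0.085]]}' > path.dat && python3 -m creep path.dat|egrep 'pos|ft'
echo '{"motion": [[0,0,0.0008,0,0,0,0.04],[0,0,0.0008,0,0,0,0.04],[0,0,0.0008,0,0,0,0.04],[0,0,0.0008,0,0,0,0.04],[0,0,0.0008,0,0,0,0.04]]}' > path.dat && python3 -m creep path.dat
echo '{"motion": [[0,0,-0.03,0,0,0,0.04],[0,0,-0.06,0,0,0,0.04],[0,0,-0.12,0,0,0,0.04],[0,0,-0.19,0,0,0,0.04],[0,0,-0.19,0,0,0,0.04],[0,0,-0.19,0,0,0,0.04],[0,0,-0.19,0,0,0,0.04]]}' > path.dat && python3 -m creep path.dat
python3 -c "
from h import *
p,d,*c=look('wrist','w17');print(held('w17'))
go(.4993,-.1167,.206,.088)"
```

```text
ee_pos: [0.5707, -0.3189, 0.0188]
ft_force: [0.4, -0.0, -0.2]
t: 21.65
ee_pos: [0.5703, -0.3189, 0.0175]
tcp_rot: [0.999, 0.045, 0.001, 0.001]
ft_force: [-2.5, 1.6, 9.4]
grip_width: 0.0528
grasp_force: 40.3
t: 22.52
ee_pos: [0.5687, -0.3178, 0.2029]
tcp_rot: [0.999, 0.045, -0.001, -0.001]
ft_force: [0.1, -0.2, -2.8]
grip_width: 0.0526
grasp_force: 42.9
[ 0.5699 -0.3171  0.0279  0.2153]
shift [-0.0511 -0.2065 -0.0024] rz 0.0017 F [ 0.39  0.09 -2.69] pos [ 0.5687 -0.3178  0.2029] t 22.575 zax [-0.0028  0.0023 -1.    ]
```

```bash
echo '{"motion": [[-0.0515,-0.2065,-0.003,0,0,0,0.04],[-0.0515,-0.2065,-0.003,0,0,0,0.04],[-0.0515,-0.2065,-0.003,0,0,0,0.04],[-0.0515,-0.2065,-0.003,0,0,0,0.04],[-0.0515,-0.2065,-0.003,0,0,0,0.04],[-0.0515,-0.2065,-0.003,0,0,0,0.04],[-0.0515,-0.2065,-0.003,0,0,0,0.04]]}' > path.dat && python3 -m creep path.dat|egrep 'pos|ft'
python3 -c "
from h import *
p,d,*c=look('wrist','w18');print(held('w18'))
go(.4991,-.1167,.186,.088)"
```

```text
ee_pos: [0.4997, -0.1182, 0.2078]
ft_force: [0.3, 0.0, -2.4]
[ 0.4998 -0.1172  0.0272  0.2204]
shift [-0.0005 -0.0016  0.0219] rz 0.0007 F [ 0.28  0.22 -2.73] pos [ 0.4997 -0.1182  0.2079] t 23.5 zax [-7.e-04  2.e-04 -1.e+00]
```

```bash
echo '{"motion": [[-0.0004,-0.0012,0.022,0,0,0,0.04],[-0.0004,-0.0012,0.022,0,0,0,0.04],[-0.0004,-0.0012,0.022,0,0,0,0.04],[-0.0004,-0.0012,0.022,0,0,0,0.04]]}' > path.dat && python3 -m creep path.dat|egrep 'pos|ft'
python3 -c "
from h import *
p,d,*c=look('wrist','w19');print(held('w19'))
go(.4992,-.1167,.176,.088)"
```

```text
ee_pos: [0.4996, -0.1166, 0.1872]
ft_force: [-0.4, 0.4, -2.2]
[ 0.4994 -0.1159  0.0275  0.1998]
shift [-0.0004  0.0001  0.0112] rz 0.0017 F [-0.27  0.45 -2.57] pos [ 0.4995 -0.1165  0.1872] t 24.05 zax [ 9.e-04 -6.e-04 -1.e+00]
```

```bash
echo '{"motion": [[0,0.0002,0,0,0,0,0.04],[0,0.0002,0.003,0,0,0,0.04],[0,0.0002,0.006,0,0,0,0.04],[0,0.0002,0.008,0,0,0,0.04],[0,0.0002,0.01,0,0,0,0.04],[0,0.0002,0.01,0,0,0,0.04]]}' > path.dat && python3 -m creep path.dat|egrep 'pos|ft'
python3 -c "
from h import *
p,d,*c=look('wrist','w20');print(held('w20'))
go(.4994,-.1167,.153,.088)"
```

```text
ee_pos: [0.4991, -0.1164, 0.1762]
ft_force: [-0.0, -0.2, -3.3]
[ 0.499  -0.1155  0.0273  0.1888]
shift [0.0002 0.0003 0.0233] rz 0.0018 F [ 0.47  0.12 -2.57] pos [ 0.4991 -0.1164  0.1763] t 24.85 zax [-1.e-04 -0.e+00 -1.e+00]
```

```bash
echo '{"motion": [[0.0002,0.0002,0.006,0,0,0,0.04],[0.0002,0.0002,0.012,0,0,0,0.04],[0.0002,0.0002,0.018,0,0,0,0.04],[0.0002,0.0002,0.022,0,0,0,0.04],[0.0002,0.0002,0.024,0,0,0,0.04],[0.0002,0.0002,0.024,0,0,0,0.04]]}' > path.dat && python3 -m creep path.dat|egrep 'pos|ft'
echo '{"motion": [[0,0,0.001,0,0,0,0.04],[0,0,0.002,0,0,0,0.04],[0,0,0.003,0,0,0,0.04],[0,0,0.004,0,0,0,0.04],[0,0,0.005,0,0,0,0.04],[0,0,0.005,0,0,0,0.04],[0,0,0.005,0,0,0,0.04]]}' > path.dat && python3 -m creep path.dat|egrep 'pos|ft'
```

```text
ee_pos: [0.4994, -0.1166, 0.1523]
ft_force: [-0.1, 0.1, -3.0]
ee_pos: [0.4995, -0.1167, 0.1475]
ft_force: [-0.3, -0.1, -1.0]
```

```bash
echo '{"motion": [[0,0,0.001,0,0,0,0.04],[0,0,0.002,0,0,0,0.04],[0,0,0.003,0,0,0,0.04],[0,0,0.003,0,0,0,0.04]]}' > path.dat && python3 -m creep path.dat|egrep 'pos|ft'
echo '{"motion": [[0,0,0,0,0,0,0.04]]}' > path.dat && python3 -m creep path.dat|egrep 'pos|ft'
```

```text
ee_pos: [0.4995, -0.1167, 0.1444]
ft_force: [0.8, -1.4, -0.6]
ee_pos: [0.4995, -0.1167, 0.1445]
ft_force: [0.4, -1.1, 0.2]
```

Nearly all of the ring's weight has transferred to the stack, so I release and retreat.

```bash
echo '{"motion": [[0,0,0.0005,0,0,0,0.04],[0,0,0.0005,0,0,0,0.085],[0,0,0.0005,0,0,0,0.085],[0,0,0.0005,0,0,0,0.085],[0,0,-0.03,0,0,0,0.085],[0,0,-0.08,0,0,0,0.085],[0,0,-0.13,0,0,0,0.085],[0,0,-0.155,0,0,0,0.085]]}' > path.dat && python3 -m creep path.dat|egrep 't:|pos|ft'
echo '{"motion": [[0,0,0,0,0,0,0.085],[0,0,0,0,0,0,0.085],[0,0,0,0,0,0,0.085]]}' > path.dat && python3 -m creep path.dat|egrep 't:|pos|ft'
python3 - <<'E'
from h import *
p,d,*c=look("wrist","w21");W=cloud(d,*c)
for lo,hi in((.145,.163),(.166,.19)):
    m=(W[...,2]>lo)&(W[...,2]<hi)&(d>0);m&=np.hypot(W[...,0]-.5,W[...,1]+.12)<.05
    P=W[m]; print(lo,len(P),np.percentile(P[:,2],[5,50,95]).round(4),cv2.minEnclosingCircle(P[:,:2].astype(np.float32)))
cv2.imwrite("pics/w21c.png",cv2.resize(p[90:290,150:350],None,fx=3,fy=3,interpolation=cv2.INTER_CUBIC))
E
```

```text
t: 28.1
ee_pos: [0.5, -0.1169, 0.3024]
tcp_rot: [0.999, 0.045, 0.001, 0.001]
ft_force: [0.0, 0.7, -0.7]
t: 28.48
ee_pos: [0.499, -0.1164, 0.298]
tcp_rot: [0.999, 0.045, -0.001, -0.0]
ft_force: [0.5, 0.1, 0.3]
0.145 2582 [0.1559 0.1577 0.1589] ((0.49967771768569946, -0.11595876514911652), 0.027150120586156845)
0.166 178 [0.1684 0.1736 0.1748] ((0.4996469020843506, -0.1165308803319931), 0.006003564223647118)
```

View pics/w21c.png

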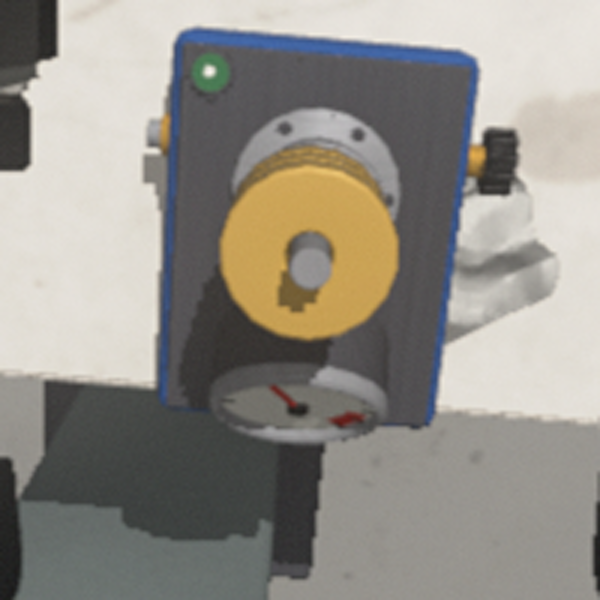

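Sink is about 6.5 mm (needle about 1.24 rad, up-left, inside the green). The spindle stands 16 mm over the top ring, which equals 58 − 3×14, so all three rings are fully down.

```bash
python3 -c "
from cell import robot
print(robot.hand_in())"
```

```text
the job is handed in; nothing more can be done
None
```

Three rings are threaded and seated on the spindle, the needle rests in the green at about 1.24 rad (about 6.5 mm sink), the fourth ring stays on the rack, and the job was handed in after about 28.5 s.

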